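# Make up two windowsill gift trays

### The job

Make up the two gift trays: the yellow tray gets the storyteller figurine, the redware jar and the white tealight lamp; the green tray gets the owl and the black tealight lamp. Stand each thing upright on the floor of a compartment of its tray, one to a compartment (any order within the tray), and leave the blue jar, the brass bell and the glass cloche undisturbed where they are.

Things in the scene. Friction and masses are not known exactly. Their poses are not given: they have to be found in the camera images.
- storyteller: Ceramic storyteller figurine: round cream body, reddish-brown face, black hair, three tiny children on its lap. 50 mm diameter, 74 mm tall; straight side to grip from 14 to 36 mm above the underside (50 mm wide; children 3 mm proud at its front (-x), look only). About 0.13 kg. Origin: centre of the underside, z up. Starts upright on the 3 mm mat.
- jar_red: Squat redware (terracotta) lidded jar with a small knob on the lid (lid fixed on). 52 mm diameter, 62 mm tall; straight side to grip from 14 to 36 mm above the underside (52 mm wide). About 0.12 kg. Origin: centre of the underside, z up. Starts upright on the 3 mm mat.
- lamp_white: Tealight-style lamp, white plastic drum with an orange plastic flame on top and a small red toggle switch low on its side. Drum 44 mm diameter and 36 mm tall, 58 mm tall with the flame; straight side to grip from 14 to 36 mm above the underside (44 mm wide). About 0.05 kg. Origin: centre of the underside, z up. Starts upright on the 3 mm mat.
- owl: White ceramic owl figurine with yellow eyes and two grey ear tufts. 48 mm diameter, 70 mm tall over the tufts; the straight side may be gripped from 8 to 40 mm above the underside (48 mm wide). About 0.11 kg. Origin: centre of the underside, z up. Starts upright on the 3 mm mat.
- lamp_black: Tealight-style lamp like the white one but with a black plastic drum: 44 mm diameter and 36 mm tall, 58 mm tall with the orange flame; straight side to grip from 14 to 36 mm above the underside (44 mm wide). About 0.05 kg. Origin: centre of the underside, z up. Starts upright on the 3 mm mat.
- jar_blue: Blue-glazed lidded jar of the same shape as the redware one, 52 mm diameter, 62 mm tall. Not wanted: it stays where it stands. Origin: centre of the underside, z up. Starts upright on the 3 mm mat.
- bell: Brass hand bell with a dark wooden handle, 54 mm diameter at the mouth, 75 mm tall. Not wanted: it stays where it stands. Origin: centre of the underside, z up. Starts upright on the 3 mm mat.
- cloche: Round clear glass cloche on a dark wooden base with a wooden knob, 100 mm diameter, 144 mm tall, behind the trays. It stays where it stands. Origin: centre of the underside, z up. Starts upright on the 3 mm mat.
- tray_yellow: Yellow tray with three compartments in a row, 82 mm by 238 mm. Compartments 74 mm square inside, walls 4 mm thick, rim 12 mm and inner floor 4 mm above the underside. Fixed to the mat. Origin: centre of the underside; x across, y along the row, z up; compartment centres at x = 0, y = -78, 0 and +78 mm.
- tray_green: Green tray with two compartments in a row, 82 mm by 160 mm. Compartments 74 mm square inside, walls 4 mm thick, rim 12 mm and inner floor 4 mm above the underside. Fixed to the mat. Origin: centre of the underside; x across, y along the row, z up; compartment centres at x = 0, y = -39 and +39 mm.

How it is judged:
By the outcome, as a careful person would: the job done as asked, in the order asked, and still so for the second after the job is handed in, with the robot touching nothing.
It also fails if it takes over 106 s, if anything falls off the work surface, if the arm or the gripper's body presses on something with over 40 N, if the wrist force passes 120 N, or if a joint passes its speed limit or range.

### The arm

A 6-joint arm with a two-finger parallel gripper is mounted at the origin on the work surface. World frame = base frame: x ahead of the robot, y to its left, z up, the work surface at z = 0. Lengths are in mm, angles in rad, forces in N, time in s.
With the tool pointing down it reaches from about 350 to 950 mm from the base axis. Payload 17.4 kg.
Tool frame: the origin (TCP) lies on the mounting face of the last link; the fingertips stand 186 mm ahead of it and the grasp point (between the pads) lies 167 mm ahead of it (ctrl.grasp_offset is the distance from the TCP to the grasp point, in mm); x points along the fingers, y is the direction in which the jaws open and shut, and the axes are right-handed (so a half turn about x gives the same grasp; the last joint's range is limited). The gripper opens to 93 mm and grips with 3 to 60 N. Pads are 15 mm wide; open, the fingers measure 128 mm over their backs; the gripper's body (75 mm by 188 mm) begins 65 mm behind the grasp point.
Start: joints at [-1.356, 0.116, 1.442, -0, 1.584, -0.038], TCP at [168.819, -653.555, 404.746] pointing down, gripper open.
Joint ranges: [-2.83, 2.83], [-0.83, 2.19], [0.07, 2.5], [-1.14, 4.28], [0.01, 3], [-2.97, 2.97]. Speed limits (rad/s): [1.89, 1.89, 2.22, 3.14, 3.14, 3.14].

### API

Orientations are given as [roll, pitch, yaw] about the fixed x, y, z axes, in that order (R = Rz(yaw) Ry(pitch) Rx(roll)).
In Python, from bench import ctrl gives the robot as it stands.
- The arm moves only by the tool jog_arm, never from a script. Its argument "targets" is a list of rows, each a list of 2 entries, a list of its own where there are three numbers: the shift along the tool's x, y, z as a fraction of full scale, then the turn, a rotation vector about the tool's x, y, z as a fraction of full scale. In form: [[[tx, ty, tz], [wx, wy, wz]], ...]. A call has 1 to 20 rows; each row shifts and turns the commanded pose from where the row before left it, along the tool's axes as they then stand; what a row does not reach is not made up. Full scale, the value 1, is 300 mm for a shift and 6 degrees for a turn. A row lasts 1/12 s, in which the tool goes at most 41.7 mm and 7.16 degrees, less where a joint would pass 70% of its speed; a pose out of reach is approached as far as the arm can. A call with a number of a shift or a turn outside -1 to 1 is refused whole. A call with a gripper value outside its range is refused whole. "gripper" is the finger opening in mm, from 0 to 93, set as the call begins (left out, the last holds). The fingers move at their own pace and stop on an object; "grip_force" is the grip in N (left out, the last holds). Time passes only in rows, so rows that do not move let the fingers close. It gives the time, the measured TCP pose, the force and the opening at its end, in the units of the state.
- ctrl.read_state(): the state, without advancing time (a new reading comes with each control period).
- ctrl.camera(name): name is "side" or "top" or "wrist"; returns a dict with "pixels" (384x512x3 uint8, red, green, blue), "depth" (384x512 float32, mm along the optical axis (not along the pixel's ray), 0 where there is no reading), "mtx" (3x3 intrinsics, pixels), "pose" (4x4, takes a point from camera to world coordinates); the wrist camera has in their place "tool_from_camera" (4x4, takes a point from camera to tool coordinates, whose origin is the TCP and whose axes are the tool frame's). Camera axes: x right, y down, z forward; pixel columns grow to the right and rows downward; lengths in mm; the calibration is good to about 2 mm. A picture is of the moment at which its call begins: read the wrist's pose just before it.
- ctrl.finish_job(): hands the job in, once; it reports no verdict.
Trained networks look in a picture, given as the dict that the camera call returned (one of the last four; its "shot" number tells which), for a name from the list of things; names that differ only in an ending like _2 or _b are one class to them, and where a whole thing is asked for, a point or a joint stands for the part that bears it (a point fixed in the world has none). Each returns a list of dicts, best first, with "conf" (0 to 1); they miss things now and then, are a little off and sometimes report something else, mostly with a low value. They report only what shows in the picture. A call takes as long as a camera call.
- ctrl.recognise(picture, label): "xyz" ([x, y, z] in mm, in world coordinates, good to about 4 mm: the middle of the surface that is visible of it).
- ctrl.outline_of(picture, label): "mask" (384x512 bool, what is visible of it).
- ctrl.place_of(picture, label): "xyz" ([x, y, z] in mm, in world coordinates, good to about 4 mm: a listed point, or the origin of a listed thing).
The state is a dict: "t": time; "joints": joint angles; "joint_vel": joint speeds; "joint_efforts": joint torques, N m; "ee_pos": TCP position; "orientation": TCP orientation; "wrist_force": force on the tool from outside, world axes, zero at the start; "torque": the same for the moment, N m; "finger_gap": opening from 0.0 (shut) to 1.0 (fully open).
Only numpy, scipy, OpenCV 4.12 (cv2) and the standard library are available. Lean on these libraries where they do the work, as an engineer would, in place of code of your own. Each camera call takes 0.05 s, during which the arm holds its last target. There are 200 camera calls.

## Working session

There is one attempt and no reset: what is moved stays moved. The work goes in short steps, Python scripts to look and compute and a tool call to move; the robot and the scene stay as the last step left them, time stands still between calls to the robot, and variables do not carry over. Pictures are saved under pics/ and viewed, about 12 in all and at most 16, crops included, and the job is handed in when it is done.

Besides the shell and the picture viewer there is one more tool, called after "Emit:" as name(argument=value, ...), one argument or row to a line, values as JSON. jog_arm: Moves the arm, as the interface text tells. Its arguments: {"type":"object","properties":{"targets":{"type":"array","items":{"type":"array"}},"gripper":{"type":"number"},"grip_force":{"type":"number"}},"required":["targets"]}

```bash
mkdir -p pics; ls
cat > h.py <<'E'
import numpy as np, cv2
from bench import ctrl
from scipy.spatial.transform import Rotation as R
def save(p,n): cv2.imwrite('pics/'+n,cv2.cvtColor(p['pixels'],cv2.COLOR_RGB2BGR))
E
python3 - <<'E'
from h import *
s=ctrl.read_state(); print(s)
a=ctrl.camera('top'); b=ctrl.camera('side'); save(a,'top.png'); save(b,'side.png')
print(a['pose'],b['pose'])
for n in ['storyteller','jar_red','lamp_white','owl','lamp_black','jar_blue','bell','cloche','tray_yellow','tray_green']:
  for c,p in(('top',a),('side',b)):
    print(n,c,[(np.round(d['xyz']),round(d['conf'],2)) for d in ctrl.place_of(p,n)][:3])
E
```

```text
pics
{'t': 0.0, 'joints': array([-1.35578690e+00,  1.16462594e-01,  1.44227494e+00,  9.93037284e-06,
        1.58397219e+00, -3.77849945e-02]), 'joint_vel': array([-9.42065805e-05, -2.70747325e-04,  4.72035880e-04,  1.01408223e-03,
       -5.80729487e-04, -7.87645562e-04]), 'joint_efforts': array([ 2.14537780e-03, -7.21249151e+01, -6.22616529e+01,  7.79165514e-02,
        2.38099764e-02, -1.01442720e-04]), 'ee_pos': array([ 168.82804384, -653.55134225,  404.01482058]), 'orientation': array([-1.61747004,  1.56967921,  1.77691716]), 'wrist_force': array([-0.3687614 ,  0.11576362,  0.33160041]), 'torque': array([ 0.03423038,  0.02611157, -0.00580957]), 'finger_gap': 1.001573622160842}
[[ 1.10621825e-02 -9.95061067e-01  9.86463446e-02  4.87069888e+02]
 [-9.99934777e-01 -1.12884417e-02 -1.73577484e-03  7.25660160e+00]
 [ 2.84076547e-03 -9.86207092e-02 -9.95121041e-01  1.08149171e+03]
 [ 0.00000000e+00  0.00000000e+00  0.00000000e+00  1.00000000e+00]] [[-8.23473823e-01 -3.70864862e-01  4.29360126e-01  4.06761833e+01]
 [-5.67349163e-01  5.35069004e-01 -6.25952146e-01  7.93596553e+02]
 [ 2.4
[... 548 characters left out ...]
[(array([418., 110.,   1.]), 0.49), (array([460.,   9.,   1.]), 0.48)]
lamp_black side [(array([462.,   8.,   8.]), 0.61)]
jar_blue top [(array([489., 418.,   6.]), 0.69)]
jar_blue side [(array([489., 415.,   3.]), 0.98)]
bell top [(array([ 422., -136.,    6.]), 0.55), (array([414., 109.,  -2.]), 0.55)]
bell side [(array([ 418., -132.,    2.]), 0.79)]
cloche top [(array([746., -11.,  -0.]), 0.83)]
cloche side [(array([753., -13.,   8.]), 0.86)]
tray_yellow top [(array([606., 189.,   4.]), 0.74), (array([ 477., -418.,    4.]), 0.31)]
tray_yellow side [(array([608., 183.,   2.]), 0.68)]
tray_green top [(array([ 574., -206.,    0.]), 0.85)]
tray_green side [(array([ 578., -206.,    2.]), 0.77)]
```

View pics/top.png

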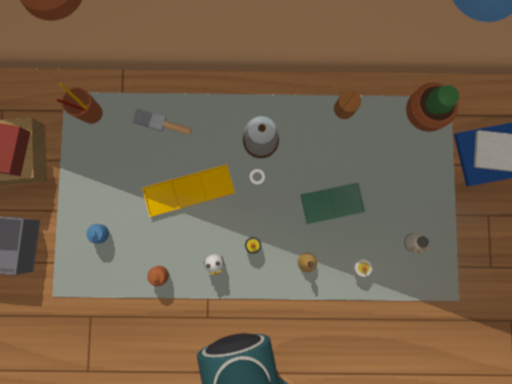

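View pics/side.png

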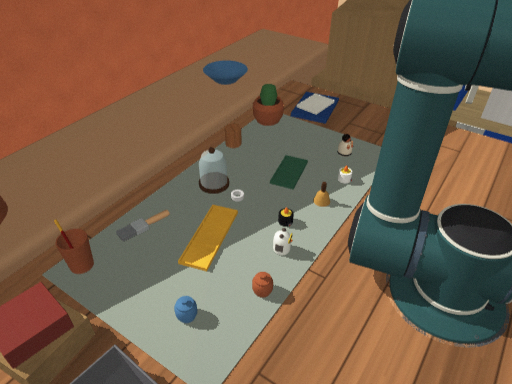

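Run:
```python
from h import *
from scipy.optimize import least_squares
s=ctrl.read_state(); print(np.round(R.from_euler('xyz',s['orientation']).as_matrix(),3))
def pts(p,m):
    v,u=np.nonzero(m&(p['depth']>0)); z=p['depth'][v,u]; K=p['mtx']
    c=np.c_[(u-K[0,2])/K[0,0]*z,(v-K[1,2])/K[1,1]*z,z,np.ones(len(z))]
    return (c@p['pose'].T)[:,:3]
a=ctrl.camera('top'); b=ctrl.camera('side')
for n in ['tray_yellow','tray_green']:
  for c,p in(('top',a),('side',b)):
    for d in ctrl.outline_of(p,n)[:1]:
      q=pts(p,d['mask']); r=cv2.minAreaRect(q[:,:2].astype(np.float32)); print(n,c,round(d['conf'],2),r,np.median(q[:,2]).round(1))
for n,rad in [('storyteller',25),('jar_red',26),('lamp_white',22),('owl',24),('lamp_black',22),('bell',27),('jar_blue',26)]:
  for c,p in(('top',a),('side',b)):
    o=ctrl.outline_of(p,n)
    for d in o[:2]:
      q=pts(p,d['mask']); w=q[(q[:,2]>12)&(q[:,2]<41)]; t=q[q[:,2]>q[:,2].max()-15]
      f=least_squares(lambda x:np.hypot(*(w[:,:2]-x).T)-rad,np.mean(w[:,:2],0)+[10,-10],loss='soft_l1').x if len(w)>8 else 0
      print(n,c,round(d['conf'],2),'fit',np.round(f),len(w),'top',t.mean(0).round(),q[:,2].max().round())
```

```text
[[-0.     0.25  -0.968]
 [-0.    -0.968 -0.25 ]
 [-1.     0.     0.   ]]
tray_yellow top 0.71 ((606.8923950195312, 186.23081970214844), (87.1078872680664, 245.27261352539062), 15.447946548461914) 6.9
tray_yellow side 0.63 ((608.3984985351562, 179.84066772460938), (88.2249984741211, 254.7028045654297), 15.198697090148926) 6.8
tray_green top 0.95 ((577.122802734375, -204.41973876953125), (85.98249053955078, 166.18858337402344), 12.745266914367676) 6.7
tray_green side 0.84 ((573.2266845703125, -202.01980590820312), (82.72895812988281, 166.7487335205078), 11.764307022094727) 6.7
storyteller top 0.63 fit [ 473. -421.] 97 top [ 476. -418.   76.] 86.0
storyteller side 0.66 fit [ 471. -420.] 89 top [ 470. -413.   72.] 80.0
jar_red top 0.75 fit [379. 256.] 81 top [381. 255.  56.] 67.0
jar_red top 0.62 fit [ 473. -422.] 93 top [ 476. -418.   76.] 86.0
jar_red side 0.92 fit [380. 256.] 167 top [378. 259.  55.] 66.0
lamp_white top 0.79 fit [ 406. -278.] 209 top [ 407. -275.   52.] 61.0
owl top 0.52 fit [439.  74.] 12 top [413. 110.  66.] 75.0
owl top 0.23 fit [ 473. -420.] 95 top [ 476. -418.   76.] 86.0
owl side 0.77 fit [413. 111.] 127 top [409. 115.  64.] 73.0
lamp_black top 0.59 fit [459.  12.] 168 top [461.  10.  53.] 61.0
bell top 0.88 fit [ 411. -146.] 199 top [ 417. -135.   73.] 78.0
bell side 0.73 fit [ 421. -143.] 134 top [ 415. -132.   72.] 79.0
jar_blue top 0.73 fit [493. 375.] 92 top [487. 416.  57.] 68.0
jar_blue side 0.71 fit [488. 418.] 183 top [485. 420.  55.] 65.0
```

Emit:
jog_arm(
  targets=[
    [[0, 0, 0], [-1, 0, 0]],
    [[0, 0, 0], [-1, 0, 0]],
    [[0, 0, 0], [-1, 0, 0]],
    [[0, 0, 0], [-1, 0, 0]],
    [[0, 0, 0], [-1, 0, 0]],
    [[0, 0, 0], [-1, 0, 0]],
    [[0, 0, 0], [-1, 0, 0]],
    [[0, 0, 0], [-1, 0, 0]],
    [[0, 0, 0], [-1, 0, 0]],
    [[0, 0, 0], [-1, 0, 0]],
    [[0, 0, 0], [-1, 0, 0]],
    [[0, 0, 0], [-1, 0, 0]],
    [[0, 0, 0], [-1, 0, 0]],
    [[0, 0, 0], [-1, 0, 0]],
    [[0, 0, 0], [-1, 0, 0]],
    [[0, 0, 0], [0, 0, 0]],
    [[0, 0, 0], [0, 0, 0]],
  ],
  gripper=93,
  grip_force=20,
)

```text
t: 3.52
ee_pos: [168.8, -653.6, 404.7]
orientation: [3.098, 1.571, 1.776]
wrist_force: [-0.6, 0.1, -1.5]
finger_gap: 1.001
```

```bash
cat >> h.py <<'E'
def go(*t):
    "tool-frame shift (fractions) from the measured pose to TCP target x,y,z, and rows at 0.1"
    s=ctrl.read_state(); r=R.from_euler('xyz',s['orientation'])
    d=r.inv().apply(np.array(t)-s['ee_pos'])/300; n=int(np.ceil(np.abs(d).max()/.1))
    m=r.as_matrix(); print('tool y deg',np.degrees(np.arctan2(m[1,1],m[0,1])).round(1),'tilt',np.round(m[:2,0],4),'pos',s['ee_pos'].round(1),'gap',s['finger_gap']*93,'t',s['t'],'F',s['wrist_force'].round(1))
    print('total',d.round(4),n,'rows of',(d/n).round(4))
E
python3 -c "
from h import *
go(473,-421,320)"
```

```text
tool y deg 14.3 tilt [-0.      0.0001] pos [ 168.8 -653.6  404.7] gap 93.05221838949174 t 3.5167 F [-0.6  0.1 -1.5]
total [ 0.2824  1.1739 -0.5008] 12 rows of [ 0.0235  0.0978 -0.0417]
```

Emit:
jog_arm(
  targets=[
    [[0.0235, 0.0978, -0.0417], [0, 0, 0]],
    [[0.0235, 0.0978, -0.0417], [0, 0, 0]],
    [[0.0235, 0.0978, -0.0417], [0, 0, 0]],
    [[0.0235, 0.0978, -0.0417], [0, 0, 0]],
    [[0.0235, 0.0978, -0.0417], [0, 0, 0]],
    [[0.0235, 0.0978, -0.0417], [0, 0, 0]],
    [[0.0235, 0.0978, -0.0417], [0, 0, 0]],
    [[0.0235, 0.0978, -0.0417], [0, 0, 0]],
    [[0.0235, 0.0978, -0.0417], [0, 0, 0]],
    [[0.0235, 0.0978, -0.0417], [0, 0, 0]],
    [[0.0235, 0.0978, -0.0417], [0, 0, 0]],
    [[0.0235, 0.0978, -0.0417], [0, 0, 0]],
    [[0, 0, 0], [0, 0, 0]],
    [[0, 0, 0], [0, 0, 0]],
  ],
)

```text
t: 4.68
ee_pos: [473.1, -419.2, 319.7]
orientation: [-2.518, 1.57, 2.446]
wrist_force: [-0.1, -0.0, 0.4]
finger_gap: 0.998
```

```bash
python3 -c "
from h import *
go(473,-421,203)
s=ctrl.read_state();p=ctrl.camera('wrist'); save(p,'w1.png')
p=dict(p)
print([(np.round(d['xyz']),d['conf']) for d in ctrl.place_of(p,'storyteller')])
T=p['tool_from_camera'];print(T.round(3))
"
```

```text
tool y deg 14.4 tilt [-0.0006  0.0005] pos [ 473.1 -419.2  319.7] gap 92.84031226517719 t 4.6833 F [-0.1 -0.   0.4]
total [ 0.3889 -0.0016  0.006 ] 4 rows of [ 0.0972 -0.0004  0.0015]
[(array([ 475., -422.,    6.]), 0.57)]
[[-1.0000e-03 -2.6300e-01  9.6500e-01  2.0070e+01]
 [ 1.0000e+00 -1.0000e-03  1.0000e-03 -3.1300e-01]
 [ 1.0000e-03  9.6500e-01  2.6300e-01 -7.1141e+01]
 [ 0.0000e+00  0.0000e+00  0.0000e+00  1.0000e+00]]
```

View pics/w1.png

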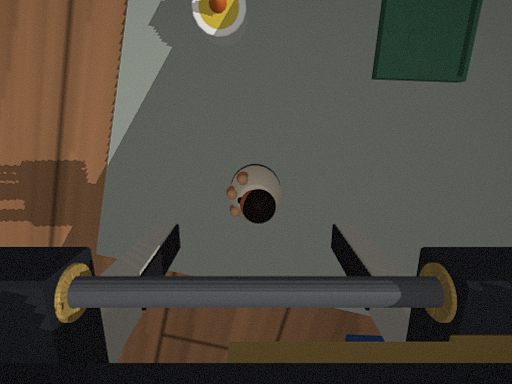

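Storyteller at (256,195), centred between the fingers (cols 155–350); the green tray at top right stands square to the jaws. Descend and grip.

Emit:
jog_arm(
  targets=[
    [[0.0972, 0, 0.0015], [0, 0, 0]],
    [[0.0972, 0, 0.0015], [0, 0, 0]],
    [[0.0972, 0, 0.0015], [0, 0, 0]],
    [[0.0972, 0, 0.0015], [0, 0, 0]],
    [[0, 0, 0], [0, 0, 0]],
    [[0, 0, 0], [0, 0, 0]],
  ],
)

```text
t: 5.28
ee_pos: [471.8, -422.5, 203.2]
orientation: [-2.542, 1.569, 2.421]
wrist_force: [0.2, -0.4, 0.5]
finger_gap: 1.001
```

Emit:
jog_arm(
  targets=[
    [[0, 0, 0], [0, 0, 0]],
    [[0, 0, 0], [0, 0, 0]],
    [[0, 0, 0], [0, 0, 0]],
    [[0, 0, 0], [0, 0, 0]],
    [[0, 0, 0], [0, 0, 0]],
    [[0, 0, 0], [0, 0, 0]],
    [[0, 0, 0], [0, 0, 0]],
    [[0, 0, 0], [0, 0, 0]],
    [[0, 0, 0], [0, 0, 0]],
    [[0, 0, 0], [0, 0, 0]],
  ],
  gripper=35,
)

```text
t: 6.12
ee_pos: [472.6, -421.9, 203.7]
orientation: [1.181, 1.571, -0.137]
wrist_force: [-0.5, 1.4, 2.5]
finger_gap: 0.53
```

```bash
python3 -c "
from h import *
go(473,-421,310)"
```

```text
tool y deg 14.5 tilt [ 0.0001 -0.    ] pos [ 472.6 -421.9  203.7] gap 49.28122067910769 t 6.1167 F [-0.5  1.4  2.5]
total [-0.3544  0.0019 -0.0026] 4 rows of [-0.0886  0.0005 -0.0007]
```

Emit:
jog_arm(
  targets=[
    [[-0.088, 0, 0], [0, 0, 0]],
    [[-0.088, 0, 0], [0, 0, 0]],
    [[-0.088, 0, 0], [0, 0, 0]],
    [[-0.088, 0, 0], [0, 0, 0]],
    [[0, 0.0589, -0.0992], [0, 0, 0]],
    [[0, 0.0589, -0.0992], [0, 0, 0]],
    [[0, 0.0589, -0.0992], [0, 0, 0]],
    [[0, 0.0589, -0.0992], [0, 0, 0]],
    [[0, 0.0589, -0.0992], [0, 0, 0]],
    [[0, 0.0589, -0.0992], [0, 0, 0]],
    [[0, 0.0589, -0.0992], [0, 0, 0]],
    [[0, 0.0589, -0.0992], [0, 0, 0]],
    [[0, 0.0589, -0.0992], [0, 0, 0]],
    [[0, 0.0589, -0.0992], [0, 0, 0]],
    [[0, 0.0589, -0.0992], [0, 0, 0]],
    [[0, 0.0589, -0.0992], [0, 0, 0]],
    [[0, 0.0589, -0.0992], [0, 0, 0]],
    [[0, 0.0589, -0.0992], [0, 0, 0]],
    [[0, 0.0589, -0.0992], [0, 0, 0]],
    [[0, 0.0589, -0.0992], [0, 0, 0]],
  ],
)

```text
t: 7.78
ee_pos: [627.4, 111.6, 308.8]
orientation: [-1.428, 1.57, -2.746]
wrist_force: [0.3, -0.6, -1.9]
finger_gap: 0.527
```

Emit:
jog_arm(
  targets=[
    [[0, 0, 0], [0, 0, 0]],
    [[0, 0, 0], [0, 0, 0]],
  ],
)

```text
t: 7.95
ee_pos: [627.4, 111.4, 308.4]
orientation: [-1.606, 1.57, -2.922]
wrist_force: [0.2, -0.5, -0.6]
finger_gap: 0.53
```

```bash
python3 -c "
from h import *
go(628,111,209)
p=ctrl.camera('wrist'); save(p,'w2.png')
a=ctrl.camera('top'); print([(np.round(d['xyz']),d['conf']) for n in ['tray_yellow','tray_green'] for q in (p,a) for d in ctrl.place_of(q,n)[:1]])
"
```

```text
tool y deg 14.6 tilt [-0.001  -0.0002] pos [627.4 111.4 308.4] gap 49.30532191943038 t 7.95 F [ 0.2 -0.5 -0.6]
total [0.3315 0.0021 0.0017] 4 rows of [0.0829 0.0005 0.0004]
[(array([749., -11.,   4.]), 0.72), (array([603., 184.,   5.]), 0.91), (array([ 577., -209.,    5.]), 0.58)]
```

View pics/w2.png

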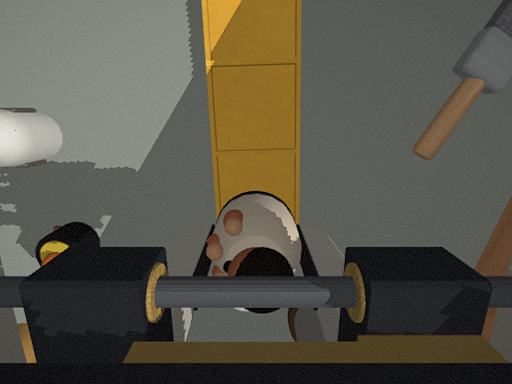

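The held figurine is centred (col 256) over the yellow row (cols ~214–300 at the near end); dividers show at rows 65 and 151. Checking the along-row position from those.

```bash
cat >> h.py <<'E'
def wpix(p,s,u,v,z):
    K=p['mtx'];T=p['tool_from_camera']; r=R.from_euler('xyz',s['orientation']).as_matrix()
    o=r@T[:3,3]+s['ee_pos']; d=r@T[:3,:3]@np.array([(u-K[0,2])/K[0,0],(v-K[1,2])/K[1,1],1])
    return (o+d*(z-o[2])/d[2]).round(1)
E
python3 -c "
from h import *
s=ctrl.read_state();p=ctrl.camera('wrist')
for u,v in [(213,152),(297,150),(208,66),(297,64),(204,0),(299,0),(301,215)]: print(u,v,wpix(p,s,u,v,15))
"
```

```text
213 152 [580.1 133.3  15. ]
297 150 [655.6 154.5  15. ]
208 66 [560.1 205.1  15. ]
297 64 [634.5 225.8  15. ]
204 0 [546.5 253.6  15. ]
299 0 [622.2 273.   15. ]
301 215 [677.8  93.9  15. ]
```

Emit:
jog_arm(
  targets=[
    [[0.085, 0, 0.002], [0, 0, 0]],
    [[0.085, 0, 0.002], [0, 0, 0]],
    [[0.085, 0, 0.002], [0, 0, 0]],
    [[0.04, 0, 0], [0, 0, 0]],
    [[0.025, 0, 0], [0, 0, 0]],
    [[0.012, 0, 0], [0, 0, 0]],
    [[0, 0, 0], [0, 0, 0]],
    [[0, 0, 0], [0, 0, 0]],
  ],
)

```text
t: 8.97
ee_pos: [628.1, 108.1, 210.8]
orientation: [1.451, 1.569, 0.133]
wrist_force: [0.4, -0.1, -0.1]
finger_gap: 0.527
```

```bash
python3 -c "
from h import *
go(627,109,207)"
```

```text
tool y deg 14.5 tilt [0.0015 0.0002] pos [628.1 108.1 210.8] gap 48.97689184439615 t 8.9667 F [ 0.4 -0.1 -0.1]
total [ 0.0127 -0.0027 -0.0038] 1 rows of [ 0.0127 -0.0027 -0.0038]
```

Emit:
jog_arm(
  targets=[
    [[0.011, 0, 0], [0, 0, 0]],
    [[0, 0, 0], [0, 0, 0]],
    [[0, 0, 0], [0, 0, 0]],
  ],
)

```text
t: 9.22
ee_pos: [628.1, 108.2, 207.5]
orientation: [1.476, 1.568, 0.158]
wrist_force: [2.0, 0.1, 4.5]
finger_gap: 0.534
```

Emit:
jog_arm(
  targets=[
    [[0, 0, 0], [0, 0, 0]],
    [[0, 0, 0], [0, 0, 0]],
    [[0, 0, 0], [0, 0, 0]],
    [[0, 0, 0], [0, 0, 0]],
    [[0, 0, 0], [0, 0, 0]],
    [[0, 0, 0], [0, 0, 0]],
    [[-0.03, 0, 0], [0, 0, 0]],
    [[-0.08, 0, 0], [0, 0, 0]],
    [[-0.08, 0, 0], [0, 0, 0]],
    [[-0.08, 0, 0], [0, 0, 0]],
    [[-0.08, 0, 0], [0, 0, 0]],
    [[0, 0, 0], [0, 0, 0]],
  ],
  gripper=68,
)

```text
t: 10.22
ee_pos: [628.2, 108.2, 317.5]
orientation: [1.454, 1.564, 0.136]
wrist_force: [-0.7, -0.5, 1.0]
finger_gap: 0.733
```

```bash
python3 -c "
from h import *
go(380,255,312)"
```

```text
tool y deg 14.5 tilt [0.0068 0.0009] pos [628.2 108.2 317.5] gap 68.17756480842455 t 10.2167 F [-0.7 -0.5  1. ]
total [ 0.0131 -0.6786 -0.6808] 7 rows of [ 0.0019 -0.0969 -0.0973]
```

Emit:
jog_arm(
  targets=[
    [[0, -0.085, -0.085], [0, 0, 0]],
    [[0, -0.085, -0.085], [0, 0, 0]],
    [[0, -0.085, -0.085], [0, 0, 0]],
    [[0, -0.085, -0.085], [0, 0, 0]],
    [[0, -0.085, -0.085], [0, 0, 0]],
    [[0, -0.085, -0.085], [0, 0, 0]],
    [[0, -0.085, -0.085], [0, 0, 0]],
    [[0, -0.085, -0.085], [0, 0, 0]],
    [[0, 0, 0], [0, 0, 0]],
    [[0, 0, 0], [0, 0, 0]],
    [[0, 0, 0], [0, 0, 0]],
  ],
  gripper=93,
)

```text
t: 11.13
ee_pos: [379.3, 254.6, 311.7]
orientation: [1.582, 1.57, 0.265]
wrist_force: [0.1, 0.3, -0.0]
finger_gap: 1.002
```

```bash
python3 -c "
from h import *
go(380,255,203.5)
p=ctrl.camera('wrist'); save(p,'w3.png')
a=ctrl.camera('top'); print([(np.round(d['xyz']),d['conf']) for n,q in [('jar_red',p),('storyteller',a)] for d in ctrl.place_of(q,n)[:1]])
"
```

```text
tool y deg 14.5 tilt [0.0009 0.0002] pos [379.3 254.6 311.7] gap 93.19463033939438 t 11.1333 F [ 0.1  0.3 -0. ]
total [ 0.3605  0.0023 -0.0008] 4 rows of [ 0.0901  0.0006 -0.0002]
[(array([385., 259.,   6.]), 0.67), (array([628., 114.,   5.]), 0.74)]
```

View pics/w3.png

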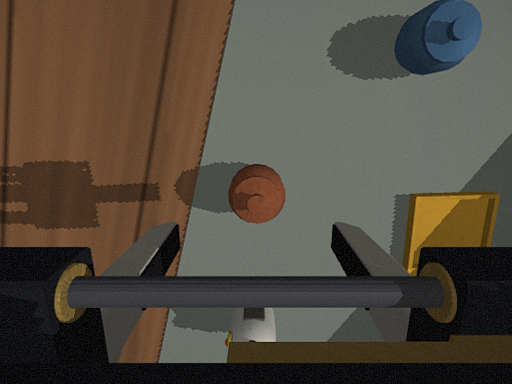

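Jar at (257,193), the same spot as the storyteller was; clear of tray and blue jar. Grip, lift.

Emit:
jog_arm(
  targets=[
    [[0.09, 0.0005, 0], [0, 0, 0]],
    [[0.09, 0.0005, 0], [0, 0, 0]],
    [[0.09, 0.0005, 0], [0, 0, 0]],
    [[0.09, 0.0005, 0], [0, 0, 0]],
    [[0, 0, 0], [0, 0, 0]],
    [[0, 0, 0], [0, 0, 0]],
    [[0, 0, 0], [0, 0, 0]],
  ],
)

```text
t: 11.92
ee_pos: [380.4, 254.8, 204.7]
orientation: [1.858, 1.57, 0.539]
wrist_force: [0.1, 0.1, -0.2]
finger_gap: 1.003
```

Emit:
jog_arm(
  targets=[
    [[0, 0, 0], [0, 0, 0]],
    [[0, 0, 0], [0, 0, 0]],
    [[0, 0, 0], [0, 0, 0]],
    [[0, 0, 0], [0, 0, 0]],
    [[0, 0, 0], [0, 0, 0]],
    [[0, 0, 0], [0, 0, 0]],
    [[0, 0, 0], [0, 0, 0]],
    [[0, 0, 0], [0, 0, 0]],
    [[0, 0, 0], [0, 0, 0]],
    [[0, 0, 0], [0, 0, 0]],
  ],
  gripper=35,
)

```text
t: 12.75
ee_pos: [379.8, 254.8, 203.3]
orientation: [1.623, 1.571, 0.305]
wrist_force: [-0.6, -0.1, 0.9]
finger_gap: 0.547
```

Emit:
jog_arm(
  targets=[
    [[-0.09, 0, 0], [0, 0, 0]],
    [[-0.09, 0, 0], [0, 0, 0]],
    [[-0.09, 0, 0], [0, 0, 0]],
    [[-0.09, 0, 0], [0, 0, 0]],
    [[0, 0, 0], [0, 0, 0]],
  ],
)

```text
t: 13.17
ee_pos: [380.2, 255.1, 316.3]
orientation: [1.854, 1.565, 0.536]
wrist_force: [0.2, 0.8, -0.7]
finger_gap: 0.546
```

```bash
python3 -c "
from h import *
go(586,259,310)"
```

```text
tool y deg 14.5 tilt [0.0054 0.0032] pos [380.2 255.1 316.3] gap 50.752671076270786 t 13.1667 F [ 0.2  0.8 -0.7]
total [0.0248 0.6673 0.1589] 7 rows of [0.0035 0.0953 0.0227]
```

Emit:
jog_arm(
  targets=[
    [[0, 0.0953, 0.0227], [0, 0, 0]],
    [[0, 0.0953, 0.0227], [0, 0, 0]],
    [[0, 0.0953, 0.0227], [0, 0, 0]],
    [[0, 0.0953, 0.0227], [0, 0, 0]],
    [[0, 0.0953, 0.0227], [0, 0, 0]],
    [[0, 0.0953, 0.0227], [0, 0, 0]],
    [[0, 0.0953, 0.0227], [0, 0, 0]],
    [[0, 0, 0], [0, 0, 0]],
    [[0, 0, 0], [0, 0, 0]],
    [[0, 0, 0], [0, 0, 0]],
    [[0.085, 0, 0], [0, 0, 0]],
    [[0.085, 0, 0], [0, 0, 0]],
    [[0.085, 0, 0], [0, 0, 0]],
    [[0.04, 0, 0], [0, 0, 0]],
    [[0.025, 0, 0], [0, 0, 0]],
    [[0.012, 0, 0], [0, 0, 0]],
    [[0, 0, 0], [0, 0, 0]],
    [[0, 0, 0], [0, 0, 0]],
  ],
)

```text
t: 14.67
ee_pos: [585.6, 258.8, 213.0]
orientation: [1.725, 1.569, 0.407]
wrist_force: [0.2, 0.4, -1.6]
finger_gap: 0.55
```

```bash
python3 -c "
from h import *
go(586,259,207.5)"
```

```text
tool y deg 14.5 tilt [0.0015 0.0006] pos [585.6 258.8 213. ] gap 51.108084273105135 t 14.6667 F [ 0.2  0.4 -1.6]
total [ 0.0183  0.0014 -0.0003] 1 rows of [ 0.0183  0.0014 -0.0003]
```

Emit:
jog_arm(
  targets=[
    [[0.016, 0, 0], [0, 0, 0]],
    [[0, 0, 0], [0, 0, 0]],
    [[0, 0, 0], [0, 0, 0]],
  ],
)

```text
t: 14.92
ee_pos: [585.6, 258.7, 207.3]
orientation: [1.723, 1.57, 0.405]
wrist_force: [0.9, 0.1, 0.9]
finger_gap: 0.55
```

Emit:
jog_arm(
  targets=[
    [[0, 0, 0], [0, 0, 0]],
    [[0, 0, 0], [0, 0, 0]],
    [[0, 0, 0], [0, 0, 0]],
    [[0, 0, 0], [0, 0, 0]],
    [[0, 0, 0], [0, 0, 0]],
    [[0, 0, 0], [0, 0, 0]],
    [[-0.03, 0, 0], [0, 0, 0]],
    [[-0.08, 0, 0], [0, 0, 0]],
    [[-0.08, 0, 0], [0, 0, 0]],
    [[-0.08, 0, 0], [0, 0, 0]],
    [[-0.08, 0, 0], [0, 0, 0]],
    [[0, 0, 0], [0, 0, 0]],
    [[0, 0, 0], [0, 0, 0]],
  ],
  gripper=70,
)

```text
t: 16.0
ee_pos: [585.5, 258.7, 314.0]
orientation: [1.685, 1.568, 0.367]
wrist_force: [-0.1, -0.0, -1.0]
finger_gap: 0.753
```

```bash
python3 -c "
from h import *
go(408,-279,312)"
```

```text
tool y deg 14.5 tilt [0.0028 0.0011] pos [585.5 258.7 314. ] gap 70.05766251944226 t 16.0 F [-0.1 -0.  -1. ]
total [ 0.003  -1.0213  1.5873] 16 rows of [ 0.0002 -0.0638  0.0992]
```

Emit:
jog_arm(
  targets=[
    [[0, -0.0638, 0.0992], [0, 0, 0]],
    [[0, -0.0638, 0.0992], [0, 0, 0]],
    [[0, -0.0638, 0.0992], [0, 0, 0]],
    [[0, -0.0638, 0.0992], [0, 0, 0]],
    [[0, -0.0638, 0.0992], [0, 0, 0]],
    [[0, -0.0638, 0.0992], [0, 0, 0]],
    [[0, -0.0638, 0.0992], [0, 0, 0]],
    [[0, -0.0638, 0.0992], [0, 0, 0]],
    [[0, -0.0638, 0.0992], [0, 0, 0]],
    [[0, -0.0638, 0.0992], [0, 0, 0]],
    [[0, -0.0638, 0.0992], [0, 0, 0]],
    [[0, -0.0638, 0.0992], [0, 0, 0]],
    [[0, -0.0638, 0.0992], [0, 0, 0]],
    [[0, -0.0638, 0.0992], [0, 0, 0]],
    [[0, -0.0638, 0.0992], [0, 0, 0]],
    [[0, -0.0638, 0.0992], [0, 0, 0]],
    [[0, 0, 0], [0, 0, 0]],
    [[0, 0, 0], [0, 0, 0]],
    [[0, 0, 0], [0, 0, 0]],
  ],
  gripper=93,
)

```text
t: 17.58
ee_pos: [407.9, -278.8, 311.1]
orientation: [-2.657, 1.57, 2.308]
wrist_force: [-0.2, 0.1, -0.2]
finger_gap: 1.001
```

```bash
python3 -c "
from h import *
go(408,-279,203.5)
p=ctrl.camera('wrist'); save(p,'w4.png')
a=ctrl.camera('top'); print([(np.round(d['xyz']),d['conf']) for n,q in [('lamp_white',p),('jar_red',a)] for d in ctrl.place_of(q,n)[:1]])
"
```

```text
tool y deg 14.4 tilt [-0.0009  0.0009] pos [ 407.9 -278.8  311.1] gap 93.05362590312811 t 17.5833 F [-0.2  0.1 -0.2]
total [3.588e-01 2.000e-04 1.200e-03] 4 rows of [0.0897 0.0001 0.0003]
[(array([ 410., -279.,    6.]), 0.55), (array([584., 258.,  10.]), 0.7)]
```

View pics/w4.png

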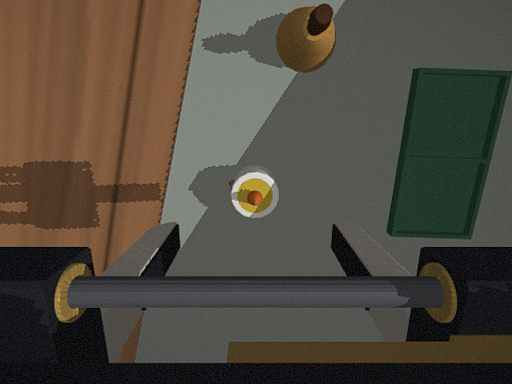

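```bash
python3 -c "
from h import *
s=ctrl.read_state();p=ctrl.camera('wrist')
q=[wpix(p,s,u,v,15) for u,v in [(415,69),(509,74),(473,237),(388,233),(403,155),(490,157)]]
print(*q,sep='\n'); print(sum(q[:4])/4, cv2.minAreaRect(np.array(q)[:4,:2].astype(np.float32)))
"
```

```text
[ 517.1 -138.5   15. ]
[ 599.1 -121.5   15. ]
[ 636.7 -272.4   15. ]
[ 551. -290.   15.]
[ 535.6 -211.8   15. ]
[ 616.2 -192.9   15. ]
[ 575.975 -205.6     15.   ] ((576.9000244140625, -205.45001220703125), (87.47505950927734, 156.78485107421875), 12.61288070678711)
```

Emit:
jog_arm(
  targets=[
    [[0.09, 0, 0], [0, 0, 0]],
    [[0.09, 0, 0], [0, 0, 0]],
    [[0.09, 0, 0], [0, 0, 0]],
    [[0.09, 0, 0], [0, 0, 0]],
    [[0, 0, 0], [0, 0, 0]],
    [[0, 0, 0], [0, 0, 0]],
    [[0, 0, 0], [0, 0, 0]],
  ],
)

```text
t: 18.42
ee_pos: [408.6, -279.0, 205.5]
orientation: [0.677, 1.569, -0.64]
wrist_force: [-0.1, -0.5, 0.5]
finger_gap: 1.003
```

Emit:
jog_arm(
  targets=[
    [[0, 0, 0], [0, 0, 0]],
    [[0, 0, 0], [0, 0, 0]],
    [[0, 0, 0], [0, 0, 0]],
    [[0, 0, 0], [0, 0, 0]],
    [[0, 0, 0], [0, 0, 0]],
    [[0, 0, 0], [0, 0, 0]],
    [[0, 0, 0], [0, 0, 0]],
    [[0, 0, 0], [0, 0, 0]],
    [[0, 0, 0], [0, 0, 0]],
    [[0, 0, 0], [0, 0, 0]],
    [[0, 0, 0], [0, 0, 0]],
  ],
  gripper=30,
)

```text
t: 19.33
ee_pos: [408.0, -279.0, 203.8]
orientation: [-2.193, 1.571, 2.772]
wrist_force: [-0.2, 0.6, 0.6]
finger_gap: 0.468
```

Emit:
jog_arm(
  targets=[
    [[-0.09, 0, 0], [0, 0, 0]],
    [[-0.09, 0, 0], [0, 0, 0]],
    [[-0.09, 0, 0], [0, 0, 0]],
    [[-0.09, 0, 0], [0, 0, 0]],
    [[0, 0, 0], [0, 0, 0]],
    [[0, 0, 0], [0, 0, 0]],
  ],
)

```text
t: 19.83
ee_pos: [408.2, -279.1, 313.1]
orientation: [0.677, 1.568, -0.641]
wrist_force: [-0.1, -0.5, 0.0]
finger_gap: 0.468
```

```bash
python3 -c "
from h import *
go(606.5,184,310)"
```

```text
tool y deg 14.5 tilt [ 0.0021 -0.0015] pos [ 408.2 -279.1  313.1] gap 43.50778746224664 t 19.8333 F [-0.1 -0.5  0. ]
total [ 0.0094  1.0262 -1.3292] 14 rows of [ 0.0007  0.0733 -0.0949]
```

Emit:
jog_arm(
  targets=[
    [[0, 0.0733, -0.0949], [0, 0, 0]],
    [[0, 0.0733, -0.0949], [0, 0, 0]],
    [[0, 0.0733, -0.0949], [0, 0, 0]],
    [[0, 0.0733, -0.0949], [0, 0, 0]],
    [[0, 0.0733, -0.0949], [0, 0, 0]],
    [[0, 0.0733, -0.0949], [0, 0, 0]],
    [[0, 0.0733, -0.0949], [0, 0, 0]],
    [[0, 0.0733, -0.0949], [0, 0, 0]],
    [[0, 0.0733, -0.0949], [0, 0, 0]],
    [[0, 0.0733, -0.0949], [0, 0, 0]],
    [[0, 0.0733, -0.0949], [0, 0, 0]],
    [[0, 0.0733, -0.0949], [0, 0, 0]],
    [[0, 0.0733, -0.0949], [0, 0, 0]],
    [[0, 0.0733, -0.0949], [0, 0, 0]],
    [[0, 0, 0], [0, 0, 0]],
    [[0, 0, 0], [0, 0, 0]],
    [[0, 0, 0], [0, 0, 0]],
  ],
)

```text
t: 21.25
ee_pos: [606.2, 183.7, 310.3]
orientation: [-1.474, 1.569, -2.791]
wrist_force: [-0.4, -0.5, -1.1]
finger_gap: 0.465
```

```bash
python3 -c "
from h import *
go(606.5,184,211)
p=ctrl.camera('side'); save(p,'s2.png')"
```

```text
tool y deg 14.5 tilt [-0.0021 -0.0008] pos [606.2 183.7 310.3] gap 43.232784435329556 t 21.25 F [-0.4 -0.5 -1.1]
total [ 0.3309  0.002  -0.0006] 4 rows of [ 0.0827  0.0005 -0.0002]
```

View pics/s2.png

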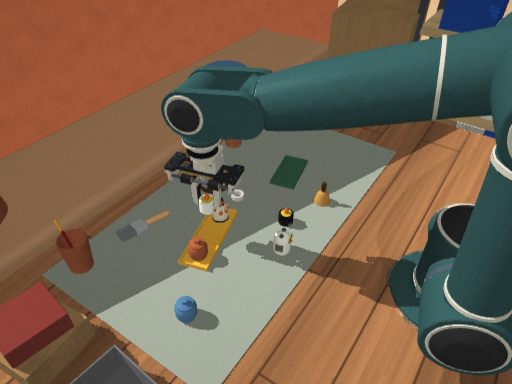

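The red jar stands in the near end compartment (198,248) and the storyteller in the far end one (221,212), with the lamp held above the middle. Lower it.

Emit:
jog_arm(
  targets=[
    [[0.085, 0, 0], [0, 0, 0]],
    [[0.085, 0, 0], [0, 0, 0]],
    [[0.085, 0, 0], [0, 0, 0]],
    [[0.04, 0, 0], [0, 0, 0]],
    [[0.025, 0, 0], [0, 0, 0]],
    [[0.012, 0, 0], [0, 0, 0]],
    [[0, 0, 0], [0, 0, 0]],
    [[0, 0, 0], [0, 0, 0]],
    [[0, 0, 0], [0, 0, 0]],
  ],
)

```text
t: 22.05
ee_pos: [606.7, 183.9, 213.6]
orientation: [1.564, 1.569, 0.246]
wrist_force: [0.3, -0.6, -0.0]
finger_gap: 0.47
```

```bash
python3 -c "
from h import *
go(606.5,184,207.5)"
```

```text
tool y deg 14.5 tilt [0.0018 0.0004] pos [606.7 183.9 213.6] gap 43.738049642806146 t 22.05 F [ 0.3 -0.6 -0. ]
total [ 0.0204 -0.0007 -0.0004] 1 rows of [ 0.0204 -0.0007 -0.0004]
```

Emit:
jog_arm(
  targets=[
    [[0.018, 0, 0], [0, 0, 0]],
    [[0, 0, 0], [0, 0, 0]],
    [[0, 0, 0], [0, 0, 0]],
    [[0, 0, 0], [0, 0, 0]],
  ],
)

```text
t: 22.38
ee_pos: [606.6, 184.0, 207.3]
orientation: [1.56, 1.57, 0.242]
wrist_force: [1.1, 0.7, 3.4]
finger_gap: 0.469
```

Emit:
jog_arm(
  targets=[
    [[0, 0, 0], [0, 0, 0]],
    [[0, 0, 0], [0, 0, 0]],
    [[0, 0, 0], [0, 0, 0]],
    [[0, 0, 0], [0, 0, 0]],
    [[0, 0, 0], [0, 0, 0]],
    [[0, 0, 0], [0, 0, 0]],
    [[-0.03, 0, 0], [0, 0, 0]],
    [[-0.08, 0, 0], [0, 0, 0]],
    [[-0.08, 0, 0], [0, 0, 0]],
    [[-0.08, 0, 0], [0, 0, 0]],
    [[-0.08, 0, 0], [0, 0, 0]],
    [[0, 0, 0], [0, 0, 0]],
    [[0, 0, 0], [0, 0, 0]],
  ],
  gripper=62,
)

```text
t: 23.47
ee_pos: [606.5, 184.0, 314.0]
orientation: [1.566, 1.568, 0.248]
wrist_force: [0.1, 0.0, -1.1]
finger_gap: 0.67
```

```bash
python3 -c "
from h import *
go(415,112,312)"
```

```text
tool y deg 14.5 tilt [0.0029 0.0007] pos [606.5 184.  314. ] gap 62.32212024150358 t 23.4667 F [ 0.1  0.  -1.1]
total [ 0.0045 -0.6781  0.0726] 7 rows of [ 0.0006 -0.0969  0.0104]
```

Emit:
jog_arm(
  targets=[
    [[0, -0.0969, 0.0104], [0, 0, 0]],
    [[0, -0.0969, 0.0104], [0, 0, 0]],
    [[0, -0.0969, 0.0104], [0, 0, 0]],
    [[0, -0.0969, 0.0104], [0, 0, 0]],
    [[0, -0.0969, 0.0104], [0, 0, 0]],
    [[0, -0.0969, 0.0104], [0, 0, 0]],
    [[0, -0.0969, 0.0104], [0, 0, 0]],
    [[0, 0, 0], [0, 0, 0]],
    [[0, 0, 0], [0, 0, 0]],
    [[0, 0, 0], [0, 0, 0]],
    [[0, 0, 0], [0, 0, 0]],
  ],
  gripper=93,
)

```text
t: 24.38
ee_pos: [415.4, 112.1, 311.5]
orientation: [-1.658, 1.57, -2.976]
wrist_force: [-1.1, 0.6, 0.7]
finger_gap: 1.002
```

```bash
python3 -c "
from h import *
go(415,112,203.5)
p=ctrl.camera('wrist'); save(p,'w5.png')
a=ctrl.camera('top'); print([(np.round(d['xyz']),d['conf']) for n,q in [('owl',p),('lamp_white',a)] for d in ctrl.place_of(q,n)[:1]])
"
```

```text
tool y deg 14.5 tilt [-0.0007 -0.0001] pos [415.4 112.1 311.5] gap 93.14501207051207 t 24.3833 F [-1.1  0.6  0.7]
total [ 0.3599 -0.0012 -0.    ] 4 rows of [ 0.09   -0.0003 -0.    ]
[(array([607., 182.,   2.]), 0.65)]
```

View pics/w5.png

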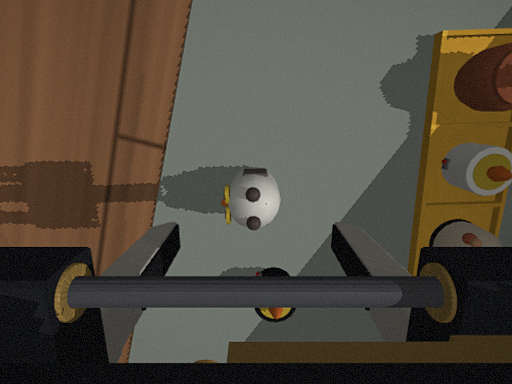

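Owl at (254,198) is centred between the fingers; all three yellow-tray things stand in separate compartments at right.

Emit:
jog_arm(
  targets=[
    [[0.09, 0, 0.001], [0, 0, 0]],
    [[0.09, 0, 0.001], [0, 0, 0]],
    [[0.09, 0, 0.001], [0, 0, 0]],
    [[0.09, 0, 0.001], [0, 0, 0]],
    [[0, 0, 0], [0, 0, 0]],
    [[0, 0, 0], [0, 0, 0]],
    [[0, 0, 0], [0, 0, 0]],
  ],
)

```text
t: 25.17
ee_pos: [415.7, 110.9, 205.3]
orientation: [1.561, 1.57, 0.243]
wrist_force: [0.6, 0.1, 0.3]
finger_gap: 0.996
```

Emit:
jog_arm(
  targets=[
    [[0, 0, 0], [0, 0, 0]],
    [[0, 0, 0], [0, 0, 0]],
    [[0, 0, 0], [0, 0, 0]],
    [[0, 0, 0], [0, 0, 0]],
    [[0, 0, 0], [0, 0, 0]],
    [[0, 0, 0], [0, 0, 0]],
    [[0, 0, 0], [0, 0, 0]],
    [[0, 0, 0], [0, 0, 0]],
    [[0, 0, 0], [0, 0, 0]],
    [[0, 0, 0], [0, 0, 0]],
    [[0, 0, 0], [0, 0, 0]],
  ],
  gripper=33,
)

```text
t: 26.08
ee_pos: [415.2, 110.7, 203.9]
orientation: [0.207, 1.571, -1.111]
wrist_force: [-0.3, -0.3, 2.4]
finger_gap: 0.512
```

Emit:
jog_arm(
  targets=[
    [[-0.09, 0, 0], [0, 0, 0]],
    [[-0.09, 0, 0], [0, 0, 0]],
    [[-0.09, 0, 0], [0, 0, 0]],
    [[-0.09, 0, 0], [0, 0, 0]],
    [[0, 0, 0], [0, 0, 0]],
    [[0, 0, 0], [0, 0, 0]],
  ],
)

```text
t: 26.58
ee_pos: [415.3, 110.8, 312.8]
orientation: [1.515, 1.568, 0.197]
wrist_force: [1.8, 0.3, -1.7]
finger_gap: 0.512
```

```bash
python3 -c "
from h import *
go(584.5,-243,310)"
```

```text
tool y deg 14.5 tilt [0.0023 0.0005] pos [415.3 110.8 312.8] gap 47.5894457167287 t 26.5833 F [ 1.8  0.3 -1.7]
total [0.0101 0.2512 1.2828] 13 rows of [0.0008 0.0193 0.0987]
```

Emit:
jog_arm(
  targets=[
    [[0, 0.0193, 0.0987], [0, 0, 0]],
    [[0, 0.0193, 0.0987], [0, 0, 0]],
    [[0, 0.0193, 0.0987], [0, 0, 0]],
    [[0, 0.0193, 0.0987], [0, 0, 0]],
    [[0, 0.0193, 0.0987], [0, 0, 0]],
    [[0, 0.0193, 0.0987], [0, 0, 0]],
    [[0, 0.0193, 0.0987], [0, 0, 0]],
    [[0, 0.0193, 0.0987], [0, 0, 0]],
    [[0, 0.0193, 0.0987], [0, 0, 0]],
    [[0, 0.0193, 0.0987], [0, 0, 0]],
    [[0, 0.0193, 0.0987], [0, 0, 0]],
    [[0, 0.0193, 0.0987], [0, 0, 0]],
    [[0, 0.0193, 0.0987], [0, 0, 0]],
    [[0, 0, 0], [0, 0, 0]],
    [[0, 0, 0], [0, 0, 0]],
    [[0, 0, 0], [0, 0, 0]],
  ],
)

```text
t: 27.92
ee_pos: [584.0, -242.8, 310.2]
orientation: [-2.342, 1.568, 2.623]
wrist_force: [-0.0, -0.4, -0.6]
finger_gap: 0.516
```

```bash
python3 -c "
from h import *
go(584.5,-243,211)"
```

```text
tool y deg 14.5 tilt [-0.002   0.0011] pos [ 584.  -242.8  310.2] gap 48.017421497186916 t 27.9167 F [-0.  -0.4 -0.6]
total [0.3306 0.0019 0.0016] 4 rows of [0.0827 0.0005 0.0004]
```

Emit:
jog_arm(
  targets=[
    [[0.085, 0, 0], [0, 0, 0]],
    [[0.085, 0, 0], [0, 0, 0]],
    [[0.085, 0, 0], [0, 0, 0]],
    [[0.04, 0, 0], [0, 0, 0]],
    [[0.025, 0, 0], [0, 0, 0]],
    [[0.012, 0, 0], [0, 0, 0]],
    [[0, 0, 0], [0, 0, 0]],
    [[0, 0, 0], [0, 0, 0]],
    [[0, 0, 0], [0, 0, 0]],
  ],
)

```text
t: 28.67
ee_pos: [584.6, -243.2, 213.6]
orientation: [0.903, 1.569, -0.415]
wrist_force: [-0.1, 0.1, -1.0]
finger_gap: 0.516
```

```bash
python3 -c "
from h import *
go(584.5,-243,207.5)"
```

```text
tool y deg 14.5 tilt [ 0.0016 -0.0007] pos [ 584.6 -243.2  213.6] gap 47.978177606244124 t 28.6667 F [-0.1  0.1 -1. ]
total [ 0.0204 -0.0002 -0.0007] 1 rows of [ 0.0204 -0.0002 -0.0007]
```

Emit:
jog_arm(
  targets=[
    [[0.018, 0, 0], [0, 0, 0]],
    [[0, 0, 0], [0, 0, 0]],
    [[0, 0, 0], [0, 0, 0]],
    [[0, 0, 0], [0, 0, 0]],
  ],
)

```text
t: 29.0
ee_pos: [584.6, -243.2, 207.4]
orientation: [0.998, 1.569, -0.32]
wrist_force: [2.0, 0.9, 4.0]
finger_gap: 0.512
```

Emit:
jog_arm(
  targets=[
    [[0, 0, 0], [0, 0, 0]],
    [[0, 0, 0], [0, 0, 0]],
    [[0, 0, 0], [0, 0, 0]],
    [[0, 0, 0], [0, 0, 0]],
    [[0, 0, 0], [0, 0, 0]],
    [[0, 0, 0], [0, 0, 0]],
    [[-0.03, 0, 0], [0, 0, 0]],
    [[-0.08, 0, 0], [0, 0, 0]],
    [[-0.08, 0, 0], [0, 0, 0]],
    [[-0.08, 0, 0], [0, 0, 0]],
    [[-0.08, 0, 0], [0, 0, 0]],
    [[0, 0, 0], [0, 0, 0]],
    [[0, 0, 0], [0, 0, 0]],
  ],
  gripper=66,
)

```text
t: 30.08
ee_pos: [584.4, -243.2, 314.0]
orientation: [0.878, 1.568, -0.44]
wrist_force: [-0.3, 0.0, -0.6]
finger_gap: 0.706
```

```bash
python3 -c "
from h import *
go(460,10,312)"
```

```text
tool y deg 14.5 tilt [ 0.0027 -0.0013] pos [ 584.4 -243.2  314. ] gap 65.67353991784344 t 30.0833 F [-0.3  0.  -0.6]
total [ 0.0043 -0.1904 -0.9209] 10 rows of [ 0.0004 -0.019  -0.0921]
```

Emit:
jog_arm(
  targets=[
    [[0, -0.019, -0.0921], [0, 0, 0]],
    [[0, -0.019, -0.0921], [0, 0, 0]],
    [[0, -0.019, -0.0921], [0, 0, 0]],
    [[0, -0.019, -0.0921], [0, 0, 0]],
    [[0, -0.019, -0.0921], [0, 0, 0]],
    [[0, -0.019, -0.0921], [0, 0, 0]],
    [[0, -0.019, -0.0921], [0, 0, 0]],
    [[0, -0.019, -0.0921], [0, 0, 0]],
    [[0, -0.019, -0.0921], [0, 0, 0]],
    [[0, -0.019, -0.0921], [0, 0, 0]],
    [[0, 0, 0], [0, 0, 0]],
    [[0, 0, 0], [0, 0, 0]],
    [[0, 0, 0], [0, 0, 0]],
  ],
  gripper=93,
)

```text
t: 31.17
ee_pos: [460.1, 10.0, 311.5]
orientation: [-1.395, 1.57, -2.713]
wrist_force: [0.5, 0.2, 0.4]
finger_gap: 1.0
```

```bash
python3 -c "
from h import *
go(460,10,203.5)
p=ctrl.camera('wrist'); save(p,'w6.png')
a=ctrl.camera('top'); print([(np.round(d['xyz']),d['conf']) for n,q in [('lamp_black',p),('owl',a)] for d in ctrl.place_of(q,n)[:2]])
"
```

```text
tool y deg 14.5 tilt [-0.0004 -0.0002] pos [460.1  10.  311.5] gap 93.00061591264534 t 31.1667 F [0.5 0.2 0.4]
total [ 3.599e-01  0.000e+00 -1.000e-04] 4 rows of [ 0.09  0.   -0.  ]
[(array([463.,  12.,   4.]), 0.61), (array([ 586., -244.,    5.]), 0.85), (array([608., 181.,   4.]), 0.23)]
```

View pics/w6.png

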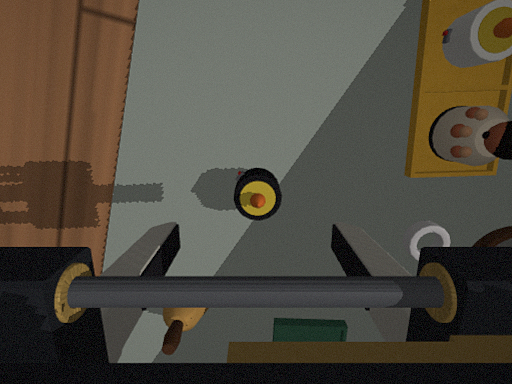

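Black lamp at (257,193), centred; nothing near the fingers.

Emit:
jog_arm(
  targets=[
    [[0.09, 0, 0], [0, 0, 0]],
    [[0.09, 0, 0], [0, 0, 0]],
    [[0.09, 0, 0], [0, 0, 0]],
    [[0.09, 0, 0], [0, 0, 0]],
    [[0, 0, 0], [0, 0, 0]],
    [[0, 0, 0], [0, 0, 0]],
    [[0, 0, 0], [0, 0, 0]],
  ],
)

```text
t: 31.95
ee_pos: [460.6, 9.9, 205.4]
orientation: [1.293, 1.57, -0.025]
wrist_force: [0.1, -0.3, 0.5]
finger_gap: 1.0
```

Emit:
jog_arm(
  targets=[
    [[0, 0, 0], [0, 0, 0]],
    [[0, 0, 0], [0, 0, 0]],
    [[0, 0, 0], [0, 0, 0]],
    [[0, 0, 0], [0, 0, 0]],
    [[0, 0, 0], [0, 0, 0]],
    [[0, 0, 0], [0, 0, 0]],
    [[0, 0, 0], [0, 0, 0]],
    [[0, 0, 0], [0, 0, 0]],
    [[0, 0, 0], [0, 0, 0]],
    [[0, 0, 0], [0, 0, 0]],
    [[0, 0, 0], [0, 0, 0]],
  ],
  gripper=30,
)

```text
t: 32.87
ee_pos: [460.0, 10.1, 203.8]
orientation: [1.846, 1.571, 0.528]
wrist_force: [-0.4, -0.2, 1.0]
finger_gap: 0.472
```

Emit:
jog_arm(
  targets=[
    [[-0.09, 0, 0], [0, 0, 0]],
    [[-0.09, 0, 0], [0, 0, 0]],
    [[-0.09, 0, 0], [0, 0, 0]],
    [[-0.09, 0, 0], [0, 0, 0]],
    [[0, 0, 0], [0, 0, 0]],
    [[0, 0, 0], [0, 0, 0]],
  ],
)

```text
t: 33.37
ee_pos: [460.1, 10.1, 312.9]
orientation: [1.27, 1.568, -0.048]
wrist_force: [-0.2, 0.1, -1.5]
finger_gap: 0.472
```

```bash
python3 -c "
from h import *
go(568,-167,310)"
```

```text
tool y deg 14.5 tilt [ 0.0024 -0.0001] pos [460.1  10.1 312.9] gap 43.941189349026466 t 33.3667 F [-0.2  0.1 -1.5]
total [0.0106 0.2004 0.6616] 7 rows of [0.0015 0.0286 0.0945]
```

Emit:
jog_arm(
  targets=[
    [[0, 0.0286, 0.0945], [0, 0, 0]],
    [[0, 0.0286, 0.0945], [0, 0, 0]],
    [[0, 0.0286, 0.0945], [0, 0, 0]],
    [[0, 0.0286, 0.0945], [0, 0, 0]],
    [[0, 0.0286, 0.0945], [0, 0, 0]],
    [[0, 0.0286, 0.0945], [0, 0, 0]],
    [[0, 0.0286, 0.0945], [0, 0, 0]],
    [[0, 0, 0], [0, 0, 0]],
    [[0, 0, 0], [0, 0, 0]],
    [[0, 0, 0], [0, 0, 0]],
    [[0.085, 0, 0], [0, 0, 0]],
    [[0.085, 0, 0], [0, 0, 0]],
    [[0.085, 0, 0], [0, 0, 0]],
    [[0.04, 0, 0], [0, 0, 0]],
    [[0.025, 0, 0], [0, 0, 0]],
    [[0.012, 0, 0], [0, 0, 0]],
    [[0, 0, 0], [0, 0, 0]],
    [[0, 0, 0], [0, 0, 0]],
    [[0, 0, 0], [0, 0, 0]],
  ],
)

```text
t: 34.95
ee_pos: [568.1, -167.0, 213.6]
orientation: [1.017, 1.569, -0.301]
wrist_force: [1.0, -0.5, -0.9]
finger_gap: 0.471
```

```bash
python3 -c "
from h import *
go(568,-167,207.5)"
```

```text
tool y deg 14.5 tilt [ 0.0017 -0.0005] pos [ 568.1 -167.   213.6] gap 43.8273976306758 t 34.95 F [ 1.  -0.5 -0.9]
total [ 0.0202 -0.0003 -0.0002] 1 rows of [ 0.0202 -0.0003 -0.0002]
```

Release, rise high and back off towards the start side for a clear view.

Emit:
jog_arm(
  targets=[
    [[0.018, 0, 0], [0, 0, 0]],
    [[0, 0, 0], [0, 0, 0]],
    [[0, 0, 0], [0, 0, 0]],
    [[0, 0, 0], [0, 0, 0]],
  ],
)

```text
t: 35.28
ee_pos: [568.0, -167.1, 207.3]
orientation: [1.063, 1.57, -0.256]
wrist_force: [3.0, 0.0, 3.7]
finger_gap: 0.466
```

Emit:
jog_arm(
  targets=[
    [[0, 0, 0], [0, 0, 0]],
    [[0, 0, 0], [0, 0, 0]],
    [[0, 0, 0], [0, 0, 0]],
    [[0, 0, 0], [0, 0, 0]],
    [[0, 0, 0], [0, 0, 0]],
    [[0, 0, 0], [0, 0, 0]],
    [[-0.03, 0, 0], [0, 0, 0]],
    [[-0.08, 0, 0], [0, 0, 0]],
    [[-0.08, 0, 0], [0, 0, 0]],
    [[-0.08, 0, 0], [0, 0, 0]],
    [[-0.08, 0, 0], [0, 0, 0]],
    [[-0.08, 0, 0], [0, 0, 0]],
    [[-0.08, 0, 0], [0, 0, 0]],
    [[0, -0.07, 0.03], [0, 0, 0]],
    [[0, -0.07, 0.03], [0, 0, 0]],
    [[0, -0.07, 0.03], [0, 0, 0]],
    [[0, -0.07, 0.03], [0, 0, 0]],
    [[0, -0.07, 0.03], [0, 0, 0]],
    [[0, 0, 0], [0, 0, 0]],
    [[0, 0, 0], [0, 0, 0]],
  ],
  gripper=62,
)

```text
t: 36.95
ee_pos: [476.7, -237.3, 360.7]
orientation: [0.894, 1.57, -0.425]
wrist_force: [0.4, 0.1, 0.1]
finger_gap: 0.668
```

Emit:
jog_arm(
  targets=[
    [[0, 0, 0.09], [0, 0, 0]],
    [[0, 0, 0.09], [0, 0, 0]],
    [[0, 0, 0.09], [0, 0, 0]],
    [[0, 0, 0.09], [0, 0, 0]],
    [[0, 0, 0.09], [0, 0, 0]],
    [[0, 0, 0.09], [0, 0, 0]],
    [[0, 0, 0.09], [0, 0, 0]],
    [[0, 0, 0.09], [0, 0, 0]],
    [[0, 0, 0.09], [0, 0, 0]],
    [[0, 0, 0], [0, 0, 0]],
    [[0, 0, 0], [0, 0, 0]],
    [[0, 0, 0], [0, 0, 0]],
    [[0, 0, 0], [0, 0, 0]],
  ],
)

```text
t: 38.03
ee_pos: [538.5, -471.1, 360.0]
orientation: [2.318, 1.571, 1.001]
wrist_force: [-0.2, 1.0, -0.8]
finger_gap: 0.664
```

Run:
```python
from h import *
a=ctrl.camera('top'); b=ctrl.camera('side')
f=lambda p:cv2.resize(p['pixels'][60:330,40:480],(600,368),interpolation=cv2.INTER_CUBIC)
save({'pixels':f(a)},'fa.png'); save({'pixels':f(b)},'fb.png')
for n in ['storyteller','jar_red','lamp_white','owl','lamp_black','jar_blue','bell','cloche']:
    print(n,[(np.round(d['xyz']),round(d['conf'],2)) for p in(a,b) for d in ctrl.place_of(p,n)[:1]])
```

```text
storyteller [(array([630., 112.,   7.]), 0.71), (array([628., 108.,   9.]), 0.78)]
jar_red [(array([583., 259.,   6.]), 0.54), (array([588., 255.,  10.]), 0.71)]
lamp_white [(array([608., 184.,   6.]), 0.81), (array([608., 182.,   6.]), 0.77)]
owl [(array([ 587., -243.,    6.]), 0.57), (array([ 587., -243.,   10.]), 0.72)]
lamp_black [(array([ 564., -169.,    5.]), 0.51), (array([ 565., -168.,   12.]), 0.49)]
jar_blue [(array([488., 418.,   5.]), 0.69), (array([486., 414.,   5.]), 0.59)]
bell [(array([ 419., -136.,    6.]), 0.83), (array([ 416., -135.,    0.]), 0.71)]
cloche [(array([743.,  -8.,   1.]), 0.76), (array([755., -12.,   5.]), 0.67)]
```

View pics/fa.png

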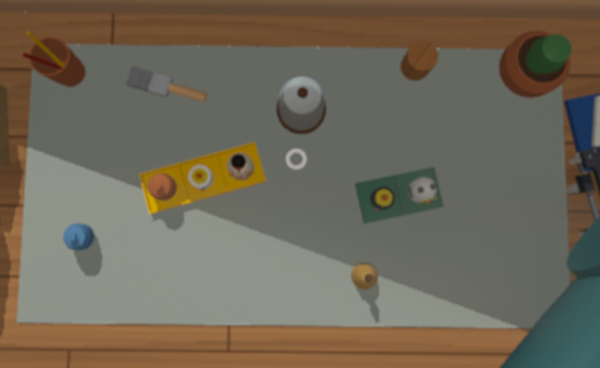

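View pics/fb.png

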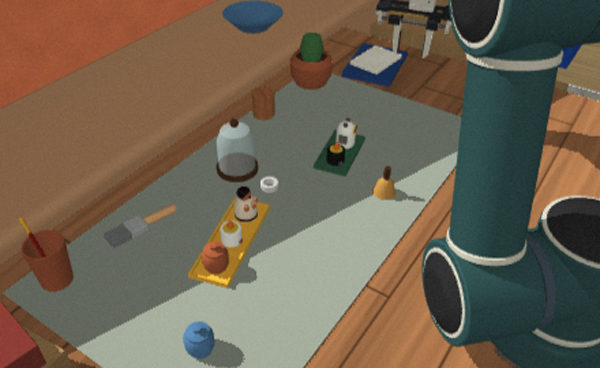

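All five stand upright, each in its own compartment, and the blue jar, bell and cloche are where they were. Handing in.

```bash
python3 -c "
from h import *
print(ctrl.finish_job(), ctrl.read_state()['t'])"
```

```text
the job is handed in; nothing more can be done
the job is handed in; nothing more can be done
```

Both gift trays are made up and the job was handed in after about 39 s of the allowed 106 s.

- **Yellow tray:** the storyteller, the white lamp and the red jar, one to a compartment.
- **Green tray:** the black lamp and the owl, one to a compartment.

**Last checks:** the final top and side pictures show all five standing upright, one to a compartment, with the gripper empty and well clear. The networks put each thing within about 5 mm of its compartment centre. The blue jar, bell and cloche were reported within about 6 mm of their first positions, which is roughly the networks' own error.

**Disagreements:**
- One wrist-camera query for the yellow tray returned the cloche's position instead, so I ignored it.
- The tray and cloche positions differed by up to about 12 mm between cameras. That mattered only for the trays, and it fitted within the compartments' clearance.

The largest wrist force I read was about 5 N, taken between moves rather than continuously.

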